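# Snack tongs at the gaming desk

### The job

The microphone boom is over the snacks: swing it fully aside to its stop, on the robot's left. Then take the steel tongs from their rest, close them on the bread roll (the smooth rounded one, not the muffin in its paper cup) and lift it at least 10 cm above its stand, touching the roll with the tongs only. Finish while still holding the roll up steadily in the tongs; leave the muffin and all the other things on the desk where they stand.

Things in the scene. Friction and masses are not known exactly. Their poses are not given: they have to be found in the camera images.
- boom (a joint): angle of the low microphone boom about the upright axis of its post (rad). 0: the boom points to -y; it grows as the boom swings clockwise seen from above, to -x (towards the robot): direction from post to microphone = (-sin, -cos). Range 0 to 1.4, 1.4 being the stop where it is fully aside. Stiff hinge: about 1 N at the microphone moves it and it stays where it is left
- boom_hinge (a point): point on the boom's upright hinge axis, 131 mm above the table, at the height of the bar's middle; the bar is 20 mm wide, 14 mm high and reaches 290 mm from this axis to the microphone's axis. The axis is that of a round steel post (28 mm) on a round foot of 100 mm
- mic_top (a point): centre of the top of the microphone, an upright dark cylinder of 46 mm diameter standing on the boom's free end; its top is 251 mm above the table, its free side reaches 115 mm down from the top, to the bar (the top 8 mm is rounded)
- tongs: steel tongs lying flat, 220 mm long: two upright blades, 3 to 4 mm thick and up to 28 mm high, hinged at the tail and sprung open; they close symmetrically. About 80 g. Origin: at the tail hinge, level with the blades' underside; x points along the middle line to the jaws, z up. At the start the underside is 14 mm above the table, on the rest
- tongs_grip (a point): the place to grip the tongs, squeezing along their y: on the middle line, 100 mm ahead of the tail, 14 mm above the blades' underside. Flats 56 mm long, 28 mm high; 58 mm wide over the outsides when fully open, 36 mm (and then parallel) when the jaws are 45 mm apart. The spring pushes back with about 4.5 N a side when open, 8 N at 36 mm
- tongs_jaws (a point): middle of the space between the jaws, 195 mm ahead of the tail, 14 mm above the blades' underside. Flat jaw plates 46 mm long, 28 mm high; 88 mm clear between them when fully open, and 2 mm less for each 1 mm squeezed at the grip
- tong_l: the tongs' left blade (on the tongs' +y side), with its jaw; origin at its hinge, near the tail
- tong_r: the tongs' right blade (on the tongs' -y side), with its jaw; origin at its hinge, near the tail
- rest: fixed wooden tongs rest: two cross bars 18 mm wide, 14 mm high and 120 mm long across, joined by a strip 18 mm wide and 4 mm high; origin on the table, below the tail of the tongs; x as the tongs; bars at x = 35 and 160 mm, nothing but the low middle strip between them
- roll: bread roll, smooth, rounded, golden brown, 44 mm diameter, 40 mm high, widest from 14 to 24 mm up; mass about 35 g; origin at the centre of its underside, z up; stands near the middle of stand_roll
- stand_roll: the white pedestal dish under the roll, fixed, round, flat top of 80 mm diameter 50 mm above the table; origin on the table at its axis
- stand_muffin: the same kind of dish, under the muffin; origin on the table at its axis
- muffin: muffin to be left alone: 54 mm wide dark top on a narrower pale paper cup, 50 mm high; origin at the centre of its underside, on stand_muffin
- plant: bystander: small plant in a round white pot, 64 mm wide, 105 mm high with the leaves; origin under its centre
- can: bystander: slim drinks can, 54 mm diameter, 130 mm high; origin under its centre
- tin: bystander: flat steel tin, 45 x 65 x 18 mm; origin under its centre
- mouse: bystander: black computer mouse, 110 x 60 x 35 mm; origin under its centre
- controller: bystander: black game controller, about 130 x 190 x 42 mm; origin under its centre
Mind the look-alikes: they are no part of the job. Of the things like the rest, leave any that is pink; of the rest the smaller one is meant. What is shaped like the roll but turquoise is not meant.

How it is judged:
On the way, in this order (a step that is already met when the one before it is completed fails the run):
1. the microphone boom is swung fully aside (value of joint boom above 1.22 rad), for 0.2 s.
2. the tongs are lifted off their rest in the gripper, the roll still on its stand (contact force between the fingers and tongs above 1 N and z of tongs in the frame of rest above 0.03 m and height (world z) of roll below 0.06 m and horizontal distance between roll and stand_roll below 0.035 m), for 0.2 s.
At the end, for the whole second after the job is handed in: Boom above 1.22 rad; fingers hold the tongs (over 1 N), tail over 100 mm up; both blades press the roll (over 0.3 N), its underside over 140 mm above the table (90 over its stand), slower than 5 cm/s, untouched by robot; muffin, plant, can, tin, mouse, controller within 30 mm of their starts (value of joint boom above 1.22 rad and contact force between the fingers and tongs above 1 N and height (world z) of roll above 0.14 m and height (world z) of tongs above 0.1 m and contact force between each of tong_l, tong_r and roll above 0.3 N and contact force between each of the fingers, the arm and roll below 0.2 N and linear speed of roll below 0.05 m/s and distance of each of muffin, plant, can, tin, mouse, controller from where it was at the start of the episode below 0.03 m); the arm keeps its last pose, push and grip.
It fails at once if the roll is touched with the gripper or arm instead of the tongs (contact force between any of the fingers, the arm and roll above 0.5 N).
It fails at once if the muffin or another bystander is disturbed (moved over 30 mm) (distance of any of muffin, plant, can, tin, mouse, controller from where it was at the start of the episode above 0.03 m).
It also fails if it takes over 72 s, if anything falls off the work surface, if the arm or the gripper's body presses on something with over 40 N, if the wrist force passes 120 N, or if a joint passes its speed limit or range.

### The arm

A 7-joint arm with a two-finger parallel gripper is mounted at the origin on the work surface. World frame = base frame: x ahead of the robot, y to its left, z up, the work surface at z = 0. Lengths are in m, angles in rad, forces in N, time in s.
With the tool pointing down it reaches from about 0.35 to 0.775 m from the base axis. Payload 3.1 kg.
Tool frame: the origin (TCP) lies at the very end of the fingers, on their centre line; the grasp point (between the pads) lies 19 mm behind it; z points along the fingers, y is the line along which they close (so a half turn about z gives the same grasp; the last joint's range is limited). The gripper opens to 85 mm and grips with 20 to 120 N. Pads are 22 mm wide; open, the fingers measure 114 mm over their backs; the gripper's body (76 mm by 85 mm) begins 54 mm behind the grasp point. The pads swing forward as they close: fully open they stand 13 mm farther back than shut.
Start: joints at [1.061, 0.311, 0.014, 1.512, -0.004, 1.319, -0.027], TCP at [0.248, -0.491, 0.231] pointing down, gripper open.
Joint ranges: [-2.7, 2.7], [-0.3, 1.91], [-1.27, 1.3], [0.12, 2.57], [-1.44, 4.58], [0.2, 2.03], [-3.05, 3.05]. Speed limits (rad/s): [2.79, 2.79, 3.14, 3.14, 3.14, 3.14, 3.14].

### API

Orientations are given as a unit quaternion [w, x, y, z].
In Python, from workcell import state, grab_frame, sign_off gives the robot as it stands. The module is installed in compiled form; this text tells all that it offers.
- The arm moves only by the shell command python3 -m jog 'ROWS' [OPENING]. ROWS is JSON, a list that holds one entry, the list of rows, each a list of 4 numbers: the shift along the world's x, y, z in units of 0.3 m (1.0 is 0.3 m), then the turn about the world's z in units of pi rad (1.0 is pi rad). A call has 1 to 8 rows; each row is the pose to reach, as a shift and turn from the pose commanded when the call began, turning the shorter way round; what a row does not reach only later rows make up. A row lasts 1/10 s, in which the tool goes at most 50 mm and 8.59 degrees, less where a joint would pass 70% of its speed; a pose out of reach is approached as far as the arm can. A call with a number of a shift or a turn outside -1 to 1 is refused whole. A call with a gripper value outside its range is refused whole. OPENING is the finger opening in mm, from 0 to 85.4, set as the call begins (- or left out, the last holds). The fingers move at their own pace and stop on an object; the grip force is fixed at half the most. Time passes only in rows, so rows that repeat a pose let the fingers close. It gives the time, the measured TCP pose, the force, the opening and the grip force at its end, in the units of the state.
- state(): the state, without advancing time (a new reading comes with each control period).
- grab_frame(name): name is "scene" or "top" or "wrist"; returns a dict with "img" (384x512x3 uint8, red, green, blue), "fx", "fy", "cx", "cy" (pixels), "view" (4x4, takes a point from world to camera coordinates). Camera axes: x right, y up, looking along -z (the intrinsics and any distortion apply to the point x, -y, -z); pixel columns grow to the right and rows downward; lengths in m; the calibration is good to about 2 mm. A picture is of the moment at which its call begins. There is no depth.
- sign_off(): hands the job in; it is judged then, once.
The state is a dict: "time_s": time; "qpos": joint angles; "joint_velocities": joint speeds; "joint_torque": joint torques, N m; "position": TCP position; "tcp_rot": TCP orientation; "ft_force": force on the tool from outside, world axes, zero at the start; "moment": the same for the moment, N m; "opening": finger opening in m; "finger_force": force on a finger pad.
Only numpy, scipy, OpenCV 4.12 (cv2) and the standard library are available. Lean on these libraries where they do the work, as an engineer would, in place of code of your own. Each camera call takes 0.05 s, during which the arm holds its last target. There are 200 camera calls.

## Working session

There is one attempt and no reset: what is moved stays moved. The work goes in short steps, Python scripts to look and compute and a shell command to move; the robot and the scene stay as the last step left them, time stands still between calls to the robot, and variables do not carry over. Pictures are saved under pics/ and viewed, at most 10 in all, crops included, and the job is handed in when it is done.

```bash
mkdir -p pics; cat > h.py <<'E'
import numpy as np,cv2,json
from workcell import state,grab_frame,sign_off
def snap(n):
    f=grab_frame(n); i=0
    cv2.imwrite(f'pics/{n}_{state()["time_s"]:.2f}.png',cv2.cvtColor(f['img'],cv2.COLOR_RGB2BGR))
    np.save(f'{n}.npy',{k:f[k] for k in f if k!='img'},allow_pickle=True)
    print(f'pics/{n}_{state()["time_s"]:.2f}.png',[k for k in f]); return f
def load(n): return np.load(f'{n}.npy',allow_pickle=True).item()
def px2w(f,u,v,z):
    V=np.array(f['view']);R=V[:3,:3];t=V[:3,3]
    d=R.T@np.array([(u-f['cx'])/f['fx'],-(v-f['cy'])/f['fy'],-1]); o=-R.T@t
    return (o+d*(z-o[2])/d[2]).round(4)
def w2px(f,p):
    c=np.array(f['view'])[:3,:3]@np.array(p)+np.array(f['view'])[:3,3]
    return (f['cx']+f['fx']*c[0]/-c[2], f['cy']+f['fy']*-c[1]/-c[2])
E
python3 - <<'E'
from h import *
for n in("top","scene"):
    f=snap(n);print(f['fx'],f['cx'],f['cy'],{k:v for k,v in f.items() if k not in('img','view')}, np.array(f['view']).round(3).tolist())
print(state())
E
```

```text
pics/top_0.05.png ['img', 'fx', 'fy', 'cx', 'cy', 'view']
483.99812302292895 257.3334860329107 189.52840628208526 {'fx': 483.99812302292895, 'fy': 483.99812302292895, 'cx': 257.3334860329107, 'cy': 189.52840628208526} [[0.022, -1.0, -0.018, 0.141], [0.99, 0.02, 0.138, -0.478], [-0.138, -0.02, 0.99, -1.666], [0.0, 0.0, 0.0, 1.0]]
pics/scene_0.10.png ['img', 'fx', 'fy', 'cx', 'cy', 'view']
440.3022312683582 256.2820123099392 190.1879076266486 {'fx': 440.3022312683582, 'fy': 440.3022312683582, 'cx': 256.2820123099392, 'cy': 190.1879076266486} [[0.862, 0.507, 0.019, -0.444], [-0.318, 0.51, 0.799, -0.067], [0.396, -0.695, 0.6, -1.45], [0.0, 0.0, 0.0, 1.0]]
{'time_s': 0.1, 'qpos': array([ 1.06132032,  0.31166335,  0.01398652,  1.51287551, -0.00439701,
        1.31922164, -0.02717858]), 'joint_velocities': array([ 0.00075851, -0.00218651, -0.00116928, -0.00348622, -0.00074344,
        0.00151151,  0.00088844]), 'joint_torque': array([ 1.00796555e-03, -3.80853081e+01,  1.46514815e-01, -2.31240767e+01,
        1.21864307e-02,  8.01420392e-03,  2.96887617e-05]), 'position': array([ 0.24771688, -0.49032641,  0.23032857]), 'tcp_rot': array([-1.02804621e-03,  9.72759944e-01,  2.31812316e-01, -2.91526751e-04]), 'ft_force': array([ 0.43062353, -1.88012442,  0.13642261]), 'moment': array([ 0.0345066, -0.047006 ,  0.0143819]), 'finger_force': 0.0, 'opening': 0.08540275384676842}
```

View pics/top_0.05.png

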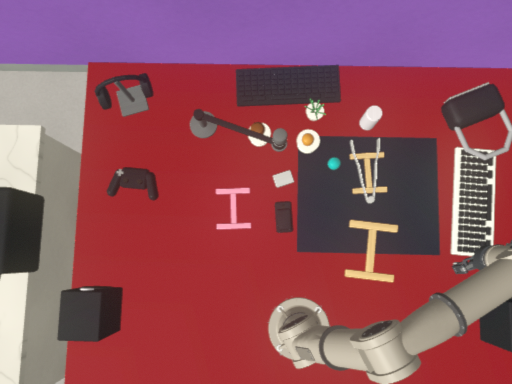

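View pics/scene_0.10.png

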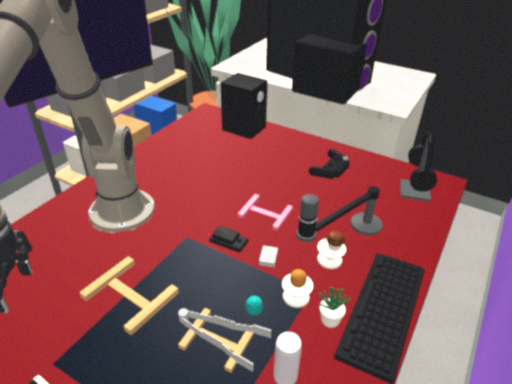

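The top view shows the post at (203,120), the mic at (279,138), the muffin at (258,130), the roll at (307,140), the tongs tail at (370,200) with jaws near (352/380,142), and the small wooden rest under them. Next I'll enlarge it.

```bash
python3 - <<'E'
import cv2
i=cv2.imread('pics/top_0.05.png')[90:215,190:400]
cv2.imwrite('pics/c1.png',cv2.resize(i,None,fx=3.8,fy=3.8,interpolation=cv2.INTER_CUBIC))
E
```

```text
(no output)
```

View pics/c1.png

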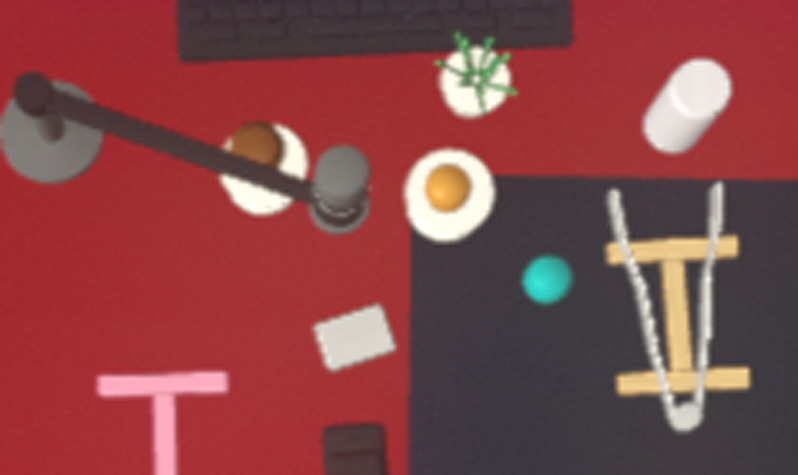

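The crop shows: mic top at about (342,170), post foot (52,132), stand of the roll (449,195), roll (447,187), tongs hinge (684,415), jaw tips (613,192) and (717,185).

```bash
python3 - <<'E'
from h import *
f=load('top')
P=lambda u,v,z:px2w(f,190+u/3.8-.4,90+v/3.8-.4,z)
print('cam',px2w(f,0,0,1.6))
q=dict(post_foot=(52,132,.01),mic=(342,170,.251),micbase=(338,208,.13),standroll=(449,195,.05),roll=(447,187,.08),standmuf=(263,168,.05),muf=(256,145,.1),hinge=(684,413,.042),jl=(613,192,.042),jr=(717,185,.042),bar1l=(607,255,.014),bar1r=(738,246,.014),bar2l=(617,385,.014),bar2r=(750,377,.014),can=(702,90,.13),canb=(672,135,0),plant=(475,80,.06),tin=(355,337,.018),turq=(547,279,.02),mouse=(355,450,.03))
for k,v in q.items(): print(k,P(*v))
h=P(*q['post_foot']);m=P(*q['mic']);d=m-h;print('boom',np.linalg.norm(d[:2]),np.arctan2(-d[0],-d[1]))
t=P(*q['hinge']);j=(P(*q['jl'])+P(*q['jr']))/2;print(np.linalg.norm((j-t)[:2]),np.degrees(np.arctan2(*(j-t)[[1,0]])),j)
a=(P(*q['bar1l'])+P(*q['bar1r']))/2-(P(*q['bar2l'])+P(*q['bar2r']))/2;print(np.linalg.norm(a[:2]),np.degrees(np.arctan2(a[1],a[0])))
from scipy.spatial.transform import Rotation as R
print(R.from_quat(np.roll(state()['tcp_rot'],-1)).as_matrix().round(3))
E
```

```text
cam [0.3052 0.1878 1.6   ]
post_foot [0.7136 0.3539 0.01  ]
mic [0.6189 0.0815 0.251 ]
micbase [0.6157 0.0816 0.13  ]
standroll [ 0.6488 -0.0228  0.05  ]
roll [ 0.6489 -0.0184  0.08  ]
standmuf [0.6714 0.1502 0.05  ]
muf [0.6797 0.156  0.1   ]
hinge [ 0.4505 -0.2395  0.042 ]
jl [ 0.6564 -0.1757  0.042 ]
jr [ 0.6648 -0.2721  0.042 ]
bar1l [ 0.6024 -0.1747  0.014 ]
bar1r [ 0.6134 -0.2976  0.014 ]
bar2l [ 0.4791 -0.1835  0.014 ]
bar2r [ 0.489 -0.307  0.014]
can [ 0.7287 -0.2395  0.13  ]
canb [ 0.7237 -0.2396  0.    ]
plant [ 0.7563 -0.0452  0.06  ]
tin [0.519  0.0613 0.018 ]
turq [ 0.5772 -0.1176  0.02  ]
mouse [0.4116 0.0601 0.03  ]
boom 0.2883918341423696 0.33458020463597454
0.21067835674316424 4.246439817191358 [ 0.6606 -0.2239  0.042 ]
0.12418386569921233 4.20231198136485
[[ 0.893  0.451 -0.001]
 [ 0.451 -0.893  0.002]
 [-0.    -0.002 -1.   ]]
```

```bash
python3 -m jog '[[[0.1,0.15,0.3,0.02],[0.18,0.28,0.33,0.05],[0.26,0.42,0.33,0.08],[0.34,0.56,0.33,0.1],[0.42,0.68,0.33,0.12],[0.5,0.8,0.33,0.12],[0.56,0.92,0.33,0.12],[0.62,0.96,0.33,0.12]]]' 85
python3 -m jog '[[[0.1,0.15,0,0.03],[0.2,0.3,0,0.06],[0.3,0.45,0,0.1],[0.4,0.6,0,0.12],[0.5,0.75,0,0.124],[0.6,0.9,0,0.124],[0.62,0.95,0,0.124],[0.62,0.95,0,0.124]]]'
```

```text
time_s: 0.9
position: [0.4353, -0.1976, 0.3306]
tcp_rot: [-0.001, 0.911, 0.413, 0.001]
ft_force: [1.2, -0.6, 0.7]
opening: 0.0848
finger_force: 0.0
time_s: 1.7
position: [0.62, 0.0906, 0.3275]
tcp_rot: [-0.004, 0.812, 0.584, 0.0]
ft_force: [-0.8, 1.0, 0.3]
opening: 0.0846
finger_force: 0.0
```

```bash
python3 -m jog '[[[0,-0.03,0,0],[0,-0.03,0,0],[0,-0.03,0,0]]]'; python3 - <<'E'
from h import *
f=snap('wrist'); print(np.array(f['view']).round(3).tolist(),w2px(f,[.619,.0815,.251]))
E
cp pics/wrist_*.png pics/w1.png
```

```text
time_s: 2.0
position: [0.62, 0.07, 0.3306]
tcp_rot: [0.001, 0.817, 0.577, -0.0]
ft_force: [-1.2, 0.4, 0.1]
opening: 0.0855
finger_force: 0.0
pics/wrist_2.05.png ['img', 'fx', 'fy', 'cx', 'cy', 'view']
[[0.943, -0.334, 0.001, -0.562], [0.319, 0.9, -0.295, -0.193], [0.098, 0.279, 0.955, -0.554], [0.0, 0.0, 0.0, 1.0]] (np.float64(246.72396551755767), np.float64(189.86091605312095))
```

View pics/w1.png

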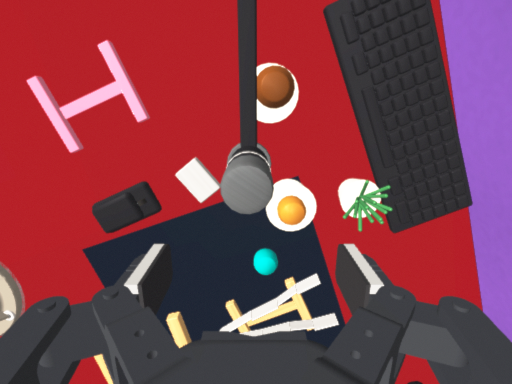

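The mic top is at (247,188), as predicted from the top view. The roll is at (291,210) and the tongs tips at (319,283) and (336,320). Next I'll descend around the mic.

```bash
python3 - <<'E'
from h import *
f=load('wrist')
print(px2w(f,247,188,.251),px2w(f,291,210,.07),px2w(f,291,205,.05),px2w(f,319,283,.042),px2w(f,336,320,.042))
E
python3 -m jog '[[[0,0.038,0,0],[0,0.038,-0.1,0],[0,0.038,-0.2,0],[0,0.038,-0.3,0],[0,0.038,-0.4,0],[0,0.038,-0.45,0],[0,0.038,-0.45,0]]]'
python3 -m jog '[[[0,0,0,0],[0,0,0,0],[0,0,0,0],[0,0,0,0]]]' 54
```

```text
[0.6198 0.0829 0.251 ] [ 0.6498 -0.0192  0.07  ] [ 0.6525 -0.0191  0.05  ] [ 0.656  -0.1782  0.042 ] [ 0.6642 -0.2654  0.042 ]
time_s: 2.75
position: [0.6178, 0.0845, 0.1925]
tcp_rot: [-0.001, 0.815, 0.579, -0.003]
ft_force: [-0.7, -0.2, 0.1]
opening: 0.0848
finger_force: 0.0
time_s: 3.15
position: [0.6206, 0.0848, 0.1965]
tcp_rot: [0.0, 0.816, 0.579, 0.001]
ft_force: [-0.5, -0.3, 0.5]
opening: 0.0538
finger_force: 0.0
```

```bash
python3 -m jog '[[[-0.059,0.024,0,-0.021],[-0.118,0.05,0,-0.042],[-0.173,0.081,0,-0.064],[-0.227,0.115,0,-0.085],[-0.278,0.153,0,-0.106],[-0.328,0.194,0,-0.127],[-0.373,0.239,0,-0.148],[-0.417,0.286,0,-0.17]]]'
python3 -m jog '[[[-0.039,0.05,0,-0.021],[-0.076,0.102,0,-0.042],[-0.108,0.157,0,-0.064],[-0.138,0.214,0,-0.085],[-0.162,0.273,0,-0.106],[-0.184,0.334,0,-0.127],[-0.2,0.395,0,-0.148],[-0.214,0.458,0,-0.17]]]'
python3 -m jog '[[[0,0,0,0],[0,0,0,0],[0,0,0,0]]]'
python3 - <<'E'
from h import *
snap('top')
E
cp pics/top_5*.png pics/top2.png; ls pics
```

```text
time_s: 3.95
position: [0.495, 0.1703, 0.1961]
tcp_rot: [0.001, 0.94, 0.341, 0.001]
ft_force: [1.0, -0.3, 0.5]
opening: 0.0539
finger_force: 0.0
time_s: 4.75
position: [0.4308, 0.3081, 0.196]
tcp_rot: [0.0, 0.997, 0.081, 0.001]
ft_force: [0.9, -0.7, 0.9]
opening: 0.0542
finger_force: 0.0
time_s: 5.05
position: [0.4311, 0.3071, 0.1954]
tcp_rot: [-0.0, 0.997, 0.083, 0.0]
ft_force: [-0.0, 0.8, 0.9]
opening: 0.0538
finger_force: 0.0
pics/top_5.10.png ['img', 'fx', 'fy', 'cx', 'cy', 'view']
c1.png
scene_0.10.png
top2.png
top_0.05.png
top_5.10.png
w1.png
wrist_2.05.png
```

View pics/top2.png

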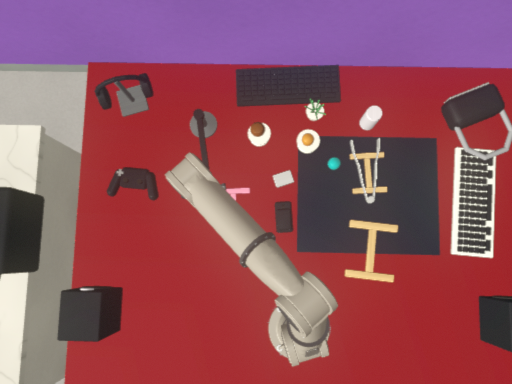

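The boom now points at the robot and nothing else has moved. Next: a small nudge to the stop, then release, lift, and travel to the tongs.

```bash
python3 -m jog '[[[0,0.01,0,0],[0,0.02,0,0],[0,0.025,0,0],[0,0.025,0,0],[0,0.025,0,0]]]'
python3 -m jog '[[[0,-0.02,0,0],[0,-0.02,0,0],[0,-0.02,0.1,0],[0,-0.02,0.2,0],[0,-0.02,0.3,0],[0,-0.02,0.4,0],[0,-0.02,0.48,0],[0,-0.02,0.48,0]]]' 85
python3 -m jog '[[[0.05,-0.16,0,-0.01],[0.1,-0.32,0,-0.02],[0.15,-0.48,0,-0.028],[0.2,-0.64,0,-0.028],[0.25,-0.8,0,-0.028],[0.3,-0.9,0,-0.028],[0.3,-0.96,0,-0.028],[0.3,-0.96,0,-0.028]]]'
python3 -m jog '[[[0.02,-0.14,-0.1,0],[0.04,-0.28,-0.2,0],[0.06,-0.42,-0.25,0],[0.07,-0.56,-0.25,0],[0.08,-0.7,-0.25,0],[0.087,-0.8,-0.25,0],[0.087,-0.83,-0.25,0],[0.087,-0.83,-0.25,0]]]'
python3 -m jog '[[[0,0,0,0],[0,0,0,0]]]'
python3 - <<'E'
from h import *
snap('wrist')
f=load('wrist')
for p in([.449,-.24,.042],[.656,-.177,.042],[.664,-.269,.042],[.548,-.232,.042]): print(w2px(f,p))
E
mv pics/wrist_[6-9]*.png pics/w2.png; ls pics
```

```text
time_s: 5.6
position: [0.4312, 0.3095, 0.1947]
tcp_rot: [0.005, 0.997, 0.081, -0.001]
ft_force: [-1.6, -9.7, 3.4]
opening: 0.054
finger_force: 0.0
time_s: 6.4
position: [0.4319, 0.3116, 0.3436]
tcp_rot: [-0.003, 0.996, 0.084, 0.004]
ft_force: [-0.1, 0.1, -0.5]
opening: 0.0848
finger_force: 0.0
time_s: 7.2
position: [0.521, 0.0174, 0.3381]
tcp_rot: [0.001, 0.999, 0.036, -0.001]
ft_force: [0.4, 0.4, 0.9]
opening: 0.0849
finger_force: 0.0
time_s: 8.0
position: [0.547, -0.2272, 0.2636]
tcp_rot: [-0.001, 0.999, 0.039, -0.0]
ft_force: [0.4, 0.2, -0.1]
opening: 0.0848
finger_force: 0.0
time_s: 8.2
position: [0.5477, -0.2243, 0.2645]
tcp_rot: [-0.001, 0.999, 0.042, 0.0]
ft_force: [0.7, -0.2, -0.3]
opening: 0.0852
finger_force: 0.0
pics/wrist_8.25.png ['img', 'fx', 'fy', 'cx', 'cy', 'view']
(np.float64(258.72515128358947), np.float64(237.16998018229398))
(np.float64(221.68732746453122), np.float64(75.97353328911836))
(np.float64(298.8544190206316), np.float64(75.71138748943856))
(np.float64(259.36473825544334), np.float64(168.1750793392818))
c1.png
scene_0.10.png
top2.png
top_0.05.png
top_5.10.png
w1.png
w2.png
wrist_2.05.png
```

View pics/w2.png

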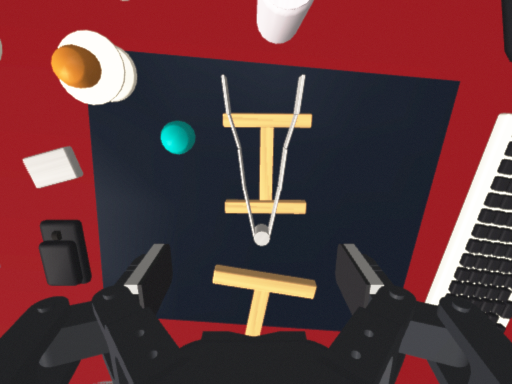

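The hinge is at (262,233) and the tips at (224,76) and (302,76), with blade bends at about (241,150) and (285,150). The roll is at (75,66).

```bash
python3 - <<'E'
from h import *
f=load('wrist')
P=lambda *a:px2w(f,*a)
h=P(262,232,.042);l=P(224,76,.042);r=P(302,76,.042);j=(l+r)/2;d=(j-h)[:2]
print(h,l,r,j,np.linalg.norm(d),np.degrees(np.arctan2(d[1],d[0])),'bend',P(241,150,.042),P(285,150,.042))
u=d/np.linalg.norm(d);g=j[:2]-120*u/1000;print('grip from tip',g,'from hinge',h[:2]+.1*u)
print('rest',(P(225,120,.014)+P(309,120,.014))/2,(P(227,206,.014)+P(304,208,.014))/2, 'stand',P(92,69,.05),'roll',P(75,66,.08))
s=state();print(s['position'],s['tcp_rot'])
E
```

```text
[ 0.4573 -0.2439  0.042 ] [ 0.6562 -0.1798  0.042 ] [ 0.664  -0.2728  0.042 ] [ 0.6601 -0.2263  0.042 ] 0.20356227548345004 4.959987425027547 bend [ 0.5697 -0.2063  0.042 ] [ 0.5745 -0.2628  0.042 ]
grip from tip [ 0.54054936 -0.2366752 ] from hinge [ 0.55692553 -0.235254  ]
rest [ 0.6088 -0.2374  0.014 ] [ 0.4851 -0.2473  0.014 ] stand [ 0.6502 -0.0272  0.05  ] roll [ 0.6493 -0.0255  0.08  ]
[ 0.54755824 -0.22484046  0.26457603] [-6.55543899e-04  9.99147966e-01  4.12646317e-02  3.77029612e-04]
```

```bash
python3 -m jog '[[[0,-0.034,-0.1,0],[0,-0.034,-0.25,0],[0,-0.034,-0.4,0],[0,-0.034,-0.55,0],[0,-0.034,-0.7,0],[0,-0.034,-0.78,0],[0,-0.034,-0.83,0],[0,-0.034,-0.855,0]]]'
python3 -m jog '[[[0,0,0,0],[0,0,0,0],[0,0,0,0],[0,0,0,0]]]' 56
python3 -m jog '[[[0,0,0,0],[0,0,0,0],[0,0,0,0],[0,0,0,0],[0,0,0,0]]]' 43
```

```text
time_s: 9.05
position: [0.5467, -0.2367, 0.0068]
tcp_rot: [-0.001, 0.999, 0.04, -0.0]
ft_force: [0.1, 0.2, -0.4]
opening: 0.0851
finger_force: 0.0
time_s: 9.45
position: [0.549, -0.2385, 0.0102]
tcp_rot: [0.001, 0.999, 0.039, 0.002]
ft_force: [0.5, 0.6, 5.4]
opening: 0.056
finger_force: 4.9
time_s: 9.95
position: [0.5499, -0.2391, 0.0115]
tcp_rot: [0.001, 0.999, 0.039, 0.003]
ft_force: [-0.3, 0.9, 11.0]
opening: 0.0432
finger_force: 9.5
```

```bash
python3 -m jog '[[[0,0,0.03,0],[0,0,0.07,0],[0,0,0.12,0],[0,0,0.18,0],[0,0,0.25,0],[0,0,0.32,0],[0,0,0.4,0],[0,0,0.4,0]]]'
python3 -m jog '[[[0,0,0,0],[0,0,0,0],[0,0,0,0]]]'
python3 - <<'E'
from h import *
snap('wrist');snap('scene')
a=cv2.imread(sorted(__import__('glob').glob('pics/wrist_1*.png'))[-1]);b=cv2.imread(sorted(__import__('glob').glob('pics/scene_1*.png'))[-1])
b=cv2.resize(b[200:384,150:350],None,fx=2,fy=2)
o=np.zeros((384,800,3),np.uint8);c=a[:,56:456];o[:,:400]=c;o[:368,400:]=b
cv2.imwrite('pics/m1.png',o)
E
```

```text
time_s: 10.75
position: [0.5493, -0.2391, 0.1322]
tcp_rot: [0.002, 0.999, 0.039, 0.004]
ft_force: [0.5, -0.7, -0.4]
opening: 0.0431
finger_force: 6.1
time_s: 11.05
position: [0.5457, -0.2376, 0.1263]
tcp_rot: [-0.001, 0.999, 0.039, -0.001]
ft_force: [-0.5, 0.7, -1.5]
opening: 0.0434
finger_force: 6.1
pics/wrist_11.10.png ['img', 'fx', 'fy', 'cx', 'cy', 'view']
pics/scene_11.15.png ['img', 'fx', 'fy', 'cx', 'cy', 'view']
```

View pics/m1.png

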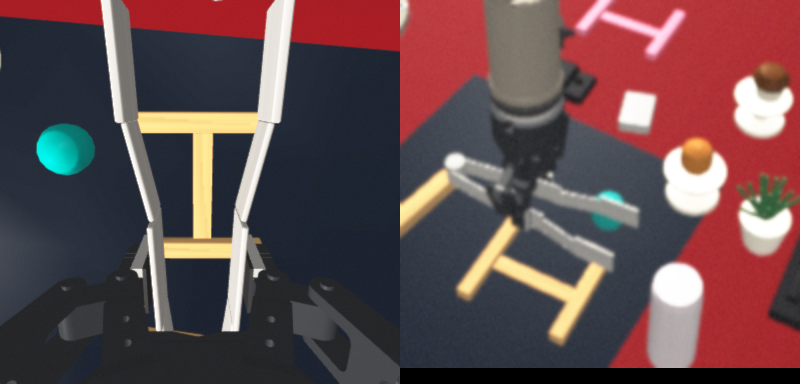

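The tongs are held in the gripper; tips and hinge are visible. Next, check the pitch by projecting a level model into the scene image.

```bash
python3 - <<'E'
from h import *
s=state();p=s['position'];print(p,s['finger_force'])
f=load('scene');w=load('wrist')
a=np.radians(4.5);u=np.array([np.cos(a),np.sin(a)]);n=np.array([-u[1],u[0]])
zu=p[2]+.0025
t=p[:2]-.0995*u
for x,y in((0,0),(.218,.031),(.218,-.031),(.172,.031),(.172,-.031)):
    q=t+x*u+y*n
    for z in(zu,zu+.028):
        c=w2px(f,[*q,z]);d=w2px(w,[*q,z]);print(x,y,round(z,3),'scene crop',2*(c[0]-150)+400,2*(c[1]-200),'wrist crop',d[0]-56,d[1])
E
```

```text
[ 0.546111   -0.23771311  0.12665138] 6.08454555273056
0 0 0.129 scene crop 456.7385233506792 178.67001658437084 wrist crop 197.42409351554505 386.77340578870354
0 0 0.157 scene crop 454.5985381810275 162.4240721050793 wrist crop 197.4065405612945 434.1091406981594
0.218 0.031 0.129 scene crop 638.0042022049952 228.82557157202052 wrist crop 124.72724718963917 0.8871812321204402
0.218 0.031 0.157 scene crop 638.9343849518353 212.58203886041315 wrist crop 103.93766252693587 -29.36722793340391
0.218 -0.031 0.129 scene crop 613.4650987899953 272.18856517899815 wrist crop 270.3067029014072 0.9169990463782938
0.218 -0.031 0.157 scene crop 613.9885305475647 255.9452060322194 wrist crop 291.09143005724695 -29.33090737481811
0.172 0.031 0.129 scene crop 600.789671873199 213.5609244055479 wrist crop 132.0948198783894 113.23627489953958
0.172 0.031 0.157 scene crop 601.0613164035252 197.3150072362937 wrist crop 115.78060296267614 114.8331279580901
0.172 -0.031 0.129 scene crop 574.8888086511872 255.47935447546524 wrist crop 262.8854137994757 113.26828713091321
0.172 -0.031 0.157 scene crop 574.7040152164232 239.20730263543226 wrist crop 279.1817360403718 114.87321491473723
```

```bash
python3 -m jog '[[[0,0.07,0.02,0],[0.01,0.16,0.02,0],[0.02,0.27,0.02,0],[0.03,0.39,0.02,0],[0.036,0.5,0.02,0],[0.036,0.6,0.02,0],[0.036,0.67,0.02,0],[0.036,0.696,0.02,0]]]'
python3 -m jog '[[[0,0,0,0],[0,0,0,0],[0,0,0,0],[0,0,0,0]]]'
python3 - <<'E'
from h import *
a=snap('wrist')['img'];b=snap('scene')['img']
b=cv2.resize(b[180:364,180:380],None,fx=2,fy=2)
o=np.zeros((384,800,3),np.uint8);o[:,:400]=a[:,56:456];o[:368,400:]=b
cv2.imwrite('pics/m2.png',o[...,::-1])
p=state()['position'];print(p)
f=load('scene');w=load('wrist')
c=w2px(f,[.65,-.022,.09]);d=w2px(w,[.65,-.022,.09]);print('rolltop',2*(c[0]-180)+400,2*(c[1]-180),d[0]-56,d[1])
E
```

```text
time_s: 11.95
position: [0.5573, -0.0253, 0.1334]
tcp_rot: [-0.001, 0.999, 0.042, -0.0]
ft_force: [-0.4, 0.3, -1.5]
opening: 0.0431
finger_force: 6.1
time_s: 12.35
position: [0.5576, -0.0311, 0.1337]
tcp_rot: [0.0, 0.999, 0.038, -0.0]
ft_force: [-0.3, -0.2, -0.7]
opening: 0.0431
finger_force: 6.1
pics/wrist_12.40.png ['img', 'fx', 'fy', 'cx', 'cy', 'view']
pics/scene_12.45.png ['img', 'fx', 'fy', 'cx', 'cy', 'view']
[ 0.55764604 -0.0304101   0.13377914]
rolltop 635.8513280880233 187.07590727414515 193.7030475142585 77.9013747146701
```

View pics/m2.png

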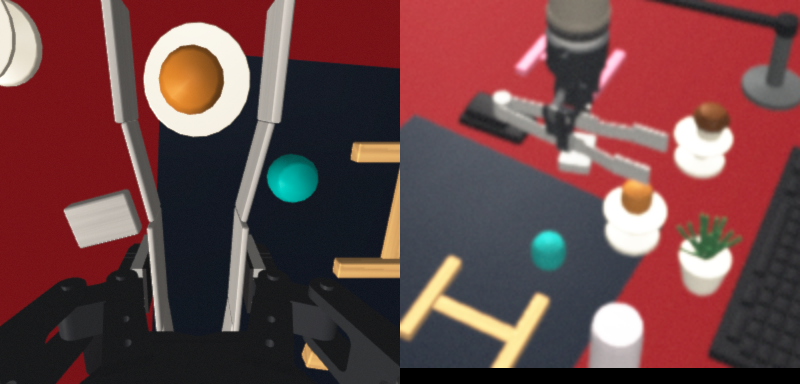

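The roll dome centre is at (191,80) in the left half, between the jaw plates and about 2–3 px to the left of prediction. I'll shift +3 mm in y and descend.

```bash
python3 -m jog '[[[0,0.01,-0.03,0],[0,0.01,-0.07,0],[0,0.01,-0.11,0],[0,0.01,-0.15,0],[0,0.01,-0.19,0],[0,0.01,-0.22,0],[0,0.01,-0.245,0],[0,0.01,-0.265,0]]]'
python3 -m jog '[[[0,0,0,0],[0,0,0,0],[0,0,0,0]]]' 39
python3 -m jog '[[[0,0,0,0],[0,0,0,0],[0,0,0,0],[0,0,0,0],[0,0,0,0]]]' 34
python3 - <<'E'
from h import *
a=snap('wrist')['img'];b=snap('scene')['img']
b=cv2.resize(b[180:364,180:380],None,fx=2,fy=2)
o=np.zeros((384,800,3),np.uint8);o[:,:400]=a[:,56:456];o[:368,400:]=b
cv2.imwrite('pics/m3.png',o[...,::-1])
E
```

```text
time_s: 13.25
position: [0.5576, -0.0262, 0.0536]
tcp_rot: [0.0, 0.999, 0.039, -0.0]
ft_force: [-1.1, 0.6, -0.4]
opening: 0.0432
finger_force: 6.1
time_s: 13.55
position: [0.5582, -0.0262, 0.0549]
tcp_rot: [0.0, 0.999, 0.039, 0.001]
ft_force: [-0.1, -1.0, -1.0]
opening: 0.039
finger_force: 6.6
time_s: 14.05
position: [0.5582, -0.0262, 0.0548]
tcp_rot: [0.0, 0.999, 0.039, 0.001]
ft_force: [-0.6, -0.3, 3.0]
opening: 0.0346
finger_force: 27.5
pics/wrist_14.10.png ['img', 'fx', 'fy', 'cx', 'cy', 'view']
pics/scene_14.15.png ['img', 'fx', 'fy', 'cx', 'cy', 'view']
```

View pics/m3.png

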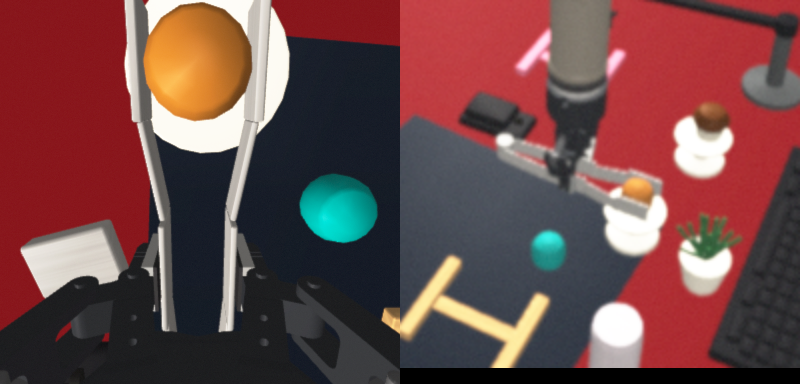

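The roll is between the jaw plates at (197,60) and the force rose to 27 N, so it's gripped. Next, lift gently.

```bash
python3 -m jog '[[[0,0,0.02,0],[0,0,0.05,0],[0,0,0.09,0],[0,0,0.14,0],[0,0,0.19,0],[0,0,0.24,0],[0,0,0.29,0],[0,0,0.34,0]]]'
python3 -m jog '[[[0,0,0.05,0],[0,0,0.09,0],[0,0,0.12,0],[0,0,0.14,0],[0,0,0.14,0],[0,0,0.14,0],[0,0,0.14,0],[0,0,0.14,0]]]'
python3 -m jog '[[[0,0,0,0],[0,0,0,0],[0,0,0,0],[0,0,0,0],[0,0,0,0],[0,0,0,0],[0,0,0,0],[0,0,0,0]]]'
python3 - <<'E'
from h import *
a=snap('wrist')['img'];b=snap('scene')['img']
b=cv2.resize(b[130:322,180:380],None,fx=2,fy=2)
o=np.zeros((384,800,3),np.uint8);o[:,:400]=a[:,56:456];o[:,400:]=b
cv2.imwrite('pics/m4.png',o[...,::-1])
E
```

```text
time_s: 14.95
position: [0.5575, -0.0262, 0.1578]
tcp_rot: [0.0, 0.999, 0.039, 0.0]
ft_force: [-0.1, 0.6, -1.7]
opening: 0.0343
finger_force: 27.4
time_s: 15.75
position: [0.5572, -0.0262, 0.1975]
tcp_rot: [-0.0, 0.999, 0.039, -0.001]
ft_force: [-0.5, 0.0, -1.0]
opening: 0.0343
finger_force: 27.4
time_s: 16.55
position: [0.5577, -0.0262, 0.1983]
tcp_rot: [-0.0, 0.999, 0.039, 0.0]
ft_force: [0.3, -0.4, -1.1]
opening: 0.0348
finger_force: 27.4
pics/wrist_16.60.png ['img', 'fx', 'fy', 'cx', 'cy', 'view']
pics/scene_16.65.png ['img', 'fx', 'fy', 'cx', 'cy', 'view']
```

View pics/m4.png

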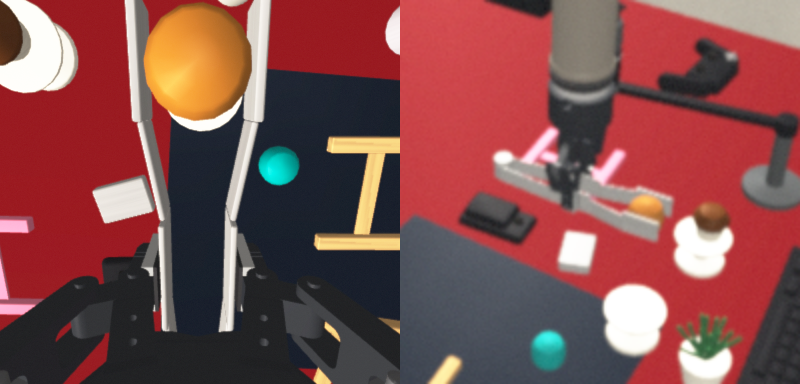

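The roll is held between the jaws (197,60), its stand is empty (635,310), the boom is aside and the bystanders are in place. Handing in.

```bash
python3 -c "
from workcell import *
print(sign_off())"
```

```text
the job is handed in; nothing more can be done
None
```

The boom is swung aside to its stop, and the job was handed in with the roll held steady in the tongs about 14 cm above its stand and the muffin and other things where they stood; no verdict came back.

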